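# Move the bench kit to the loading rack in reverse order

## Task

Four round things stand in a row on the storage rack, the aluminium bar with the white ring inserts: a white-lidded black case, a loupe, a glass beaker and a slim vial. Move all four to the empty loading rack, the bar with the black pads and thin fins, one on the middle of each pad and in reverse order: the leftmost thing of the storage rack goes on the rightmost pad of the loading rack, the second from the left on the second from the right, and so on. Leave them standing upright as they stood, and tip none of them over on the way.

Things in the scene. Friction and masses are not known exactly. Their poses are not given: they have to be found in the camera images.
- objective_case: Objective case: upright cylinder, black below with a ribbed white screw lid (the lid does not come off), 46 mm in diameter, 52 mm high, 70 g. Origin: centre of its underside, z up. Grip it across the diameter.
- loupe: Loupe: short black waisted tube, 41 mm in diameter at the rims, 35 mm at the waist (19 to 25 mm up), 38 mm high, 40 g. Origin: centre of its underside, z up. Grip it across the diameter from above.
- beaker_2: Beaker: small empty clear glass beaker, open above, straight wall 44 mm in diameter with a flared rim 50 mm in diameter, 56 mm high, 30 g. Origin: centre of its underside, z up. Grip the wall from outside, below the rim (the flare begins 49 mm up).
- vial_3: Vial: slim brown glass vial with a red cap, 21 mm in diameter, 52 mm high, 18 g. Origin: centre of its underside, z up.
- insert_objective: Fixed ring insert of white plastic on the storage rack, 61.4 mm outside diameter, 6 mm high, with a recess 52.4 mm wide and 3 mm deep in which the objective case stands loosely at the start. It stays where it is and so marks that thing's first place in the row. Origin: centre of its underside (16 mm above the table); the recess floor is 3 mm above the origin.
- insert_loupe: Fixed ring insert of white plastic on the storage rack, 56.2 mm outside diameter, 6 mm high, with a recess 47.2 mm wide and 3 mm deep in which the loupe stands loosely at the start. It stays where it is and so marks that thing's first place in the row. Origin: centre of its underside (16 mm above the table); the recess floor is 3 mm above the origin.
- insert_beaker: Fixed ring insert of white plastic on the storage rack, 59 mm outside diameter, 6 mm high, with a recess 50 mm wide and 3 mm deep in which the beaker stands loosely at the start. It stays where it is and so marks that thing's first place in the row. Origin: centre of its underside (16 mm above the table); the recess floor is 3 mm above the origin.
- insert_vial: Fixed ring insert of white plastic on the storage rack, 35.8 mm outside diameter, 6 mm high, with a recess 26.8 mm wide and 3 mm deep in which the vial stands loosely at the start. It stays where it is and so marks that thing's first place in the row. Origin: centre of its underside (16 mm above the table); the recess floor is 3 mm above the origin.
- storage_rack: Storage rack, fixed: aluminium bar 76 x 322 mm, its top face 16 mm above the table, carrying the four inserts in a row along its own y axis, at y = +117, +39, -39 and -117 mm (78 mm apart), in any order. Origin: under its middle at table height; x points away from the robot, y to the robot's left (it is turned by up to about 17 degrees either way). It may stand left or right of the loading rack.
- loading_rack: Fixed aluminium bar 76 x 322 mm, empty at the start. Four round black pads, 62 mm across, lie along its y axis at y = +117, +39, -39 and -117 mm; their tops are 18 mm above the table. Thin steel fins (3 mm, tops 25 mm above the table) cross it at y = 0, +-78 and +-156 mm. Origin: under its middle at table height; x away from the robot, y to the robot's left (turned up to 17 degrees either way).
There are look-alikes about, which are no part of the job. What is shaped like the vial_3 but pink or yellow is not meant.

How it is judged:
By the outcome, as a careful person would: the job done as asked, in the order asked, and still so for the second after the job is handed in, with the robot touching nothing.
It also fails if it takes over 96 s, if anything falls off the work surface, if the arm or the gripper's body presses on something with over 40 N, if the wrist force passes 120 N, or if a joint passes its speed limit or range.

## Robot

A 6-joint arm with a two-finger parallel gripper is mounted at the origin on a cart in front of the work surface, level with it; the furniture and walls round the work are solid. World frame = base frame: x ahead of the robot, y to its left, z up, the work surface at z = 0. Lengths are in m, angles in rad, forces in N, time in s.
With the tool pointing down it reaches from about 0.325 to 0.75 m from the base axis. Payload 7.6 kg.
Tool frame: the origin (TCP) lies between the finger pads; the fingertips stand 25 mm ahead of it and the grasp point (between the pads) lies 6 mm ahead of it; z points along the fingers, y is the line along which they close (so a half turn about z gives the same grasp; the last joint's range is limited). The gripper opens to 85 mm and grips with 20 to 120 N. Pads are 22 mm wide; open, the fingers measure 114 mm over their backs; the gripper's body (76 mm by 85 mm) begins 54 mm behind the grasp point. The pads swing forward as they close: fully open they stand 13 mm farther back than shut.
Start: joints at [-1.38, 0.052, 1.401, -0, 1.689, -0.07], TCP at [0.135, -0.507, 0.256] pointing down, gripper open.
Joint ranges: [-2.9, 2.9], [-0.91, 2.17], [0.12, 2.37], [-1.06, 4.2], [0.26, 2.73], [-2.93, 2.93]. Speed limits (rad/s): [2.57, 2.57, 3.01, 3.14, 3.14, 3.14].

## Interface

Orientations are given as [roll, pitch, yaw] about the fixed x, y, z axes, in that order (R = Rz(yaw) Ry(pitch) Rx(roll)).
In Python, from rig import bot, optics gives the robot as it stands.
- The arm moves only by the shell command python3 -m inch 'ROWS' [FORCE]. ROWS is a JSON object of lists of equal length, an entry for each row: "grip": the opening, from 0 (shut) to 1 (fully open); "offset": the shift along the tool's x, y, z in mm, a list of three; "delta_rot": the turn, a rotation vector about the tool's x, y, z in rad, a list of three. A call has 1 to 20 rows; each row is the pose to reach, as a shift and turn from the pose commanded when the call began, along the tool's axes at that moment; what a row does not reach only later rows make up. A row lasts 1/8 s, in which the tool goes at most 62.5 mm and 10.7 degrees, less where a joint would pass 70% of its speed; a pose out of reach is approached as far as the arm can. A call with a gripper value outside its range is refused whole. The fingers move at their own pace and stop on an object; FORCE is the grip in N (left out, the last holds). Time passes only in rows, so rows that repeat a pose let the fingers close. It gives the time, the measured TCP pose, the force, the opening and the grip force at its end, in the units of the state.
- bot.read_state(): the state, without advancing time (a new reading comes with each control period).
- optics.capture(name): name is "scene" or "top" or "wrist"; returns a dict with "frame" (384x512x3 uint8, red, green, blue), "mtx" (3x3 intrinsics, pixels), "dist_coeffs" ([k1, k2, p1, p2, k3] as OpenCV has them; the pictures are not rectified), "eye" and "orientation" of the camera in the world. Camera axes: x right, y up, looking along -z (the intrinsics and any distortion apply to the point x, -y, -z); pixel columns grow to the right and rows downward; lengths in m; the calibration is good to about 2 mm. A picture is of the moment at which its call begins. There is no depth.
- bot.finish_job(): hands the job in; it is judged then, once.
The state is a dict: "time": time; "joint_pos": joint angles; "joint_velocities": joint speeds; "effort": joint torques, N m; "ee_pos": TCP position; "tcp_rot": TCP orientation; "force": force on the tool from outside, world axes, zero at the start; "torque": the same for the moment, N m; "grip_width": finger opening in m; "grip_force": force on a finger pad.
Only numpy, scipy, OpenCV 4.12 (cv2) and the standard library are available. Lean on these libraries where they do the work, as an engineer would, in place of code of your own. Each camera call takes 0.05 s, during which the arm holds its last target. There are 200 camera calls.

## Working session

There is one attempt and no reset: what is moved stays moved. The work goes in short steps, Python scripts to look and compute and a shell command to move; the robot and the scene stay as the last step left them, time stands still between calls to the robot, and variables do not carry over. Pictures are saved under pics/ and viewed, at most 15 in all, crops included, and the job is handed in when it is done.

```bash
ls; mkdir -p pics; python3 - <<'E'
from rig import bot, optics
import cv2,numpy as np
s=bot.read_state(); print({k:np.round(v,3).tolist() for k,v in s.items()})
for n in("top","scene"):
    c=optics.capture(n); cv2.imwrite(f"pics/{n}0.png",cv2.resize(c["frame"][:,:,::-1],(800,600),interpolation=cv2.INTER_CUBIC)); print(n,c["mtx"],c["dist_coeffs"],c["eye"],c["orientation"])
E
```

```text
pics
{'time': 0.0, 'joint_pos': [-1.38, 0.053, 1.402, 0.0, 1.689, -0.07], 'joint_velocities': [0.001, -0.001, -0.001, 0.001, -0.001, -0.001], 'effort': [-0.0, -38.166, -36.019, -0.0, 0.006, -0.0], 'ee_pos': [0.135, -0.507, 0.255], 'tcp_rot': [-3.14, -0.0, 0.261], 'force': [0.07, -0.493, 0.582], 'torque': [0.03, -0.032, -0.011], 'grip_force': 0.0, 'grip_width': 0.085}
top [[422.72565631   0.         253.68013991]
 [  0.         422.72565631 190.97307329]
 [  0.           0.           1.        ]] [-0.15982185  0.          0.          0.          0.        ] [0.39472649 0.0133083  1.17894372] [ 0.09419587 -0.02529262 -1.55010594]
scene [[406.08755235   0.         257.16386599]
 [  0.         406.08755235 199.27811614]
 [  0.           0.           1.        ]] [-0.06589451  0.          0.          0.          0.        ] [ 0.12549084 -0.60689849  0.85110909] [ 0.72792992 -0.00805668 -0.5835189 ]
```

View pics/top0.png

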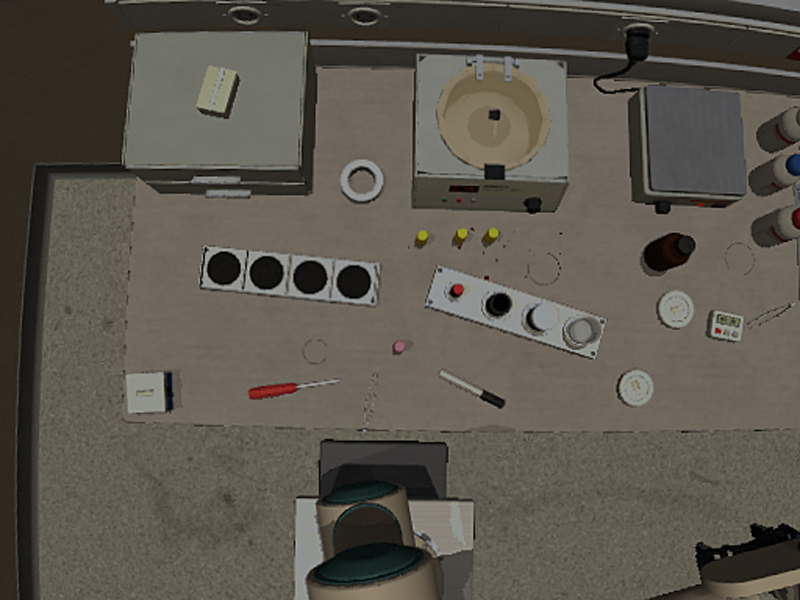

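View pics/scene0.png

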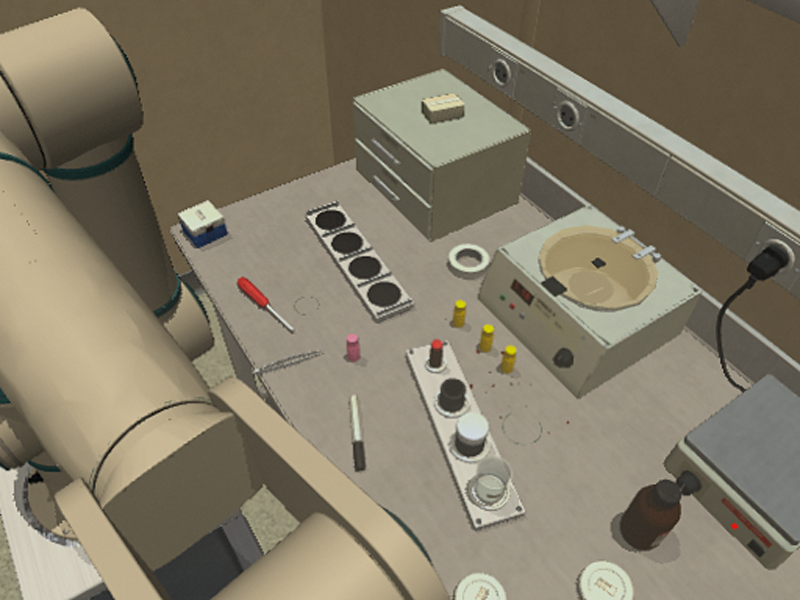

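Top view (800×600): the storage rack is on the right. Left to right it holds the vial with the red cap (457,290), loupe (498,305), case (541,318) and beaker (582,332). The loading rack is on the left, with pads at (223,267), (266,272), (310,277) and (354,281). The look-alikes are three yellow vials at (422/461/493,237) and a pink one at (399,347). The red-capped brown vial at (457,290) stands in the rack and fits the description.

```bash
cat > h.py <<'E'
import cv2,numpy as np
from scipy.spatial.transform import Rotation as R
def rays(c,px):
    p=cv2.undistortPoints(np.float64(px).reshape(-1,1,2),c["mtx"],c["dist_coeffs"]).reshape(-1,2)
    return np.c_[p[:,0],-p[:,1],-np.ones(len(p))]@R.from_euler("xyz",c["orientation"]).as_matrix().T
def plane(c,px,z):
    d=rays(c,px); e=np.array(c["eye"]); return e+d*((z-e[2])/d[:,2])[:,None]
def proj(c,P):
    M=R.from_euler("xyz",c["orientation"]).as_matrix(); q=(np.atleast_2d(P)-c["eye"])@M; q=q*[1,-1,-1]
    return cv2.projectPoints(q,np.zeros(3),np.zeros(3),c["mtx"],c["dist_coeffs"])[0].reshape(-1,2)
def rackfit(P,ys=np.array([117,39,-39,-117])/1000.):
    m=P.mean(0)[:2]; d=((P[:,:2]-m)*ys[:,None]).sum(0); r=np.arctan2(-d[0],d[1])
    y=np.array([-np.sin(r),np.cos(r)]); return m,r,[m+y*k for k in ys],np.linalg.norm(d)/(ys**2).sum()
E
python3 - <<'E'
from h import *; from rig import optics
s=1.5625
for n,pts in (("top",[(223,267),(266,272),(310,277),(354,281)]),("scene",[(330,219),(347,243),(365,267),(384,294)])):
    c=optics.capture(n); f=c["frame"]; g=f.max(2); P=[]
    lab=cv2.connectedComponentsWithStats((g<70).astype(np.uint8))
    for u in pts:
        i=lab[1][int(u[1]/s),int(u[0]/s)]; ct,_=cv2.findContours((lab[1]==i).astype(np.uint8),0,1)
        if i==0: print("none",u); continue
        w=plane(c,ct[0].reshape(-1,2),.018)[:,:2].astype(np.float32); (cc,rr)=cv2.minEnclosingCircle(w); 
        M=plane(c,[lab[3][i]],.018)[0]; P.append(M); print(n,lab[2][i][4],np.round(M,4),np.round(cc,4),round(rr,4))
    m,r,q,sc=rackfit(np.array(P)); print("load",m,r,np.round(q,4),sc)
    # storage rack outline: bright low-sat
    cv2.imwrite(f"pics/{n}_st.png",cv2.resize((f[165:235,265:395] if n=="top" else f[210:340,250:350])[:,:,::-1],None,fx=6 if n=="top" else 4.5,fy=6 if n=="top" else 4.5,interpolation=cv2.INTER_CUBIC))
E
```

```text
top 360 [0.5533 0.2962 0.018 ] [0.5533 0.2963] 0.0306
top 360 [0.5466 0.219  0.018 ] [0.5466 0.219 ] 0.03
top 360 [0.5402 0.1408 0.018 ] [0.5404 0.1406] 0.0302
top 367 [0.5336 0.0633 0.018 ] [0.5339 0.0631] 0.0303
load [0.54343608 0.17985351] -0.08426297569544772 [[0.5533 0.2964]
 [0.5467 0.2187]
 [0.5402 0.141 ]
 [0.5336 0.0633]] 0.999461412155759
scene 179 [0.5554 0.297  0.018 ] [0.5555 0.2973] 0.0297
scene 199 [0.549  0.2191 0.018 ] [0.5513 0.2161] 0.0328
scene 219 [0.5425 0.1419 0.018 ] [0.5427 0.1425] 0.0292
scene 246 [0.5359 0.0638 0.018 ] [0.5362 0.0643] 0.0292
load [0.54573206 0.18045268] -0.08362717070852538 [[0.5555 0.297 ]
 [0.549  0.2193]
 [0.5425 0.1416]
 [0.536  0.0639]] 0.9993031065027809
```

View pics/top_st.png

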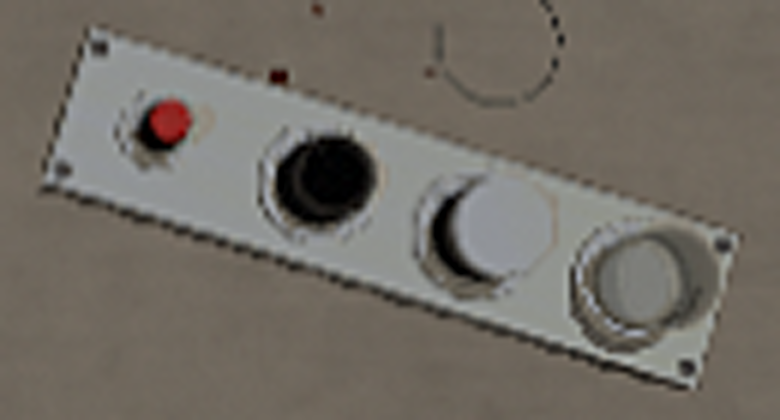

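View pics/scene_st.png

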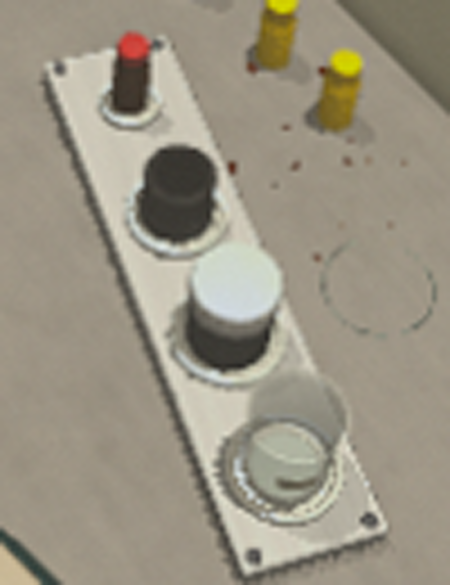

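Both crops agree on the order: vial, loupe, case, beaker. In the top crop the screws are at (99,47), (63,170), (724,244) and (687,368), the red cap is at (171,120) and the lid at (505,227).

```bash
python3 - <<'E'
from h import *; from rig import optics
A={"top":((6,265,165),[(99,47),(63,170),(724,244),(687,368)],[(171,121),(337,172),(506,227),(669,276)]),
"scene":((4.5,250,210),[(60,67),(157,43),(370,520),(254,556)],[(133,45),(180,172),(236,283),(299,420)])}
Z=[.071,.057,.071,.075]
for n,(k,sc,ob) in A.items():
    c=optics.capture(n); t=lambda p:(np.array(p)+.5)/k[0]-.5+k[1:]
    S=plane(c,t(sc),.016)
    m=S.mean(0); 
    d=(S[:2].mean(0)-S[2:].mean(0)); r=np.arctan2(-d[0],d[1]); 
    print(n,"rack",m.round(4),r.round(3),np.linalg.norm(d))
    for y,o,z in zip([.117,.039,-.039,-.117],ob,Z):
        P=plane(c,[t(o)],z)[0]; q=m[:2]+y*np.array([-np.sin(r),np.cos(r)])
        print(" insert",q.round(4)," obj",P[:2].round(4))
E
```

```text
top rack [ 0.487  -0.2291  0.016 ] -0.283 0.30815965695196984
 insert [ 0.5197 -0.1167]  obj [ 0.5189 -0.1165]
 insert [ 0.4979 -0.1916]  obj [ 0.4993 -0.1932]
 insert [ 0.4762 -0.2665]  obj [ 0.4752 -0.2669]
 insert [ 0.4544 -0.3414]  obj [ 0.4546 -0.3403]
scene rack [ 0.4901 -0.2277  0.016 ] -0.288 0.30929985646500674
 insert [ 0.5234 -0.1156]  obj [ 0.5223 -0.1158]
 insert [ 0.5012 -0.1904]  obj [ 0.5003 -0.1905]
 insert [ 0.4791 -0.2651]  obj [ 0.4773 -0.2667]
 insert [ 0.4569 -0.3399]  obj [ 0.4549 -0.3436]
```

```bash
cat > to.py <<'E'
import sys; from h import *; from rig import bot
W={"vial":(.5206,-.1162),"loupe":(.4998,-.1919),"case":(.4763,-.2668),"beaker":(.4548,-.342),
"P1":(.5544,.2967),"P2":(.5479,.219),"P3":(.5414,.1413),"P4":(.5348,.0636)}
s=bot.read_state(); T=R.from_euler("xyz",s["tcp_rot"])
def off(n,z):
    x,y=W[n]; yaw=np.pi/2-(.084 if n[0]=="P" else .285)
    G=R.from_euler("xyz",[np.pi,0,yaw])
    print(n,z,(T.inv().apply(np.array([x,y,z])-s["ee_pos"])*1000).round(1),(T.inv()*G).as_rotvec().round(3))
print("t",round(s["time"],2),np.round(s["ee_pos"],4),np.round(s["tcp_rot"],3),"w",s["grip_width"],"gf",s["grip_force"],"F",np.round(s["force"],1))
if __name__=="__main__":
    a=sys.argv[1:]
    for n,z in zip(a[::2],a[1::2]): off(n,float(z))
E
python3 to.py vial .18 vial .055
```

```text
t 0.3 [ 0.1354 -0.5072  0.256 ] [-3.141 -0.     0.261] w 0.08566853028588452 gf 0.0 F [ 0.1 -0.1  0.1]
vial 0.18 [ 473.  -278.4   76.2] [-0.    -0.    -1.025]
vial 0.055 [ 473.  -278.3  201.2] [-0.    -0.    -1.025]
```

```bash
python3 -m inch '{"grip":[1,1,1,1,1,1,1,1,1,1,1,1,1,1],"offset":[[473,-278,76],[473,-278,76],[473,-278,76],[473,-278,76],[473,-278,76],[473,-278,76],[473,-278,76],[473,-278,76],[473,-278,76],[473,-278,76],[473,-278,76],[473,-278,76],[473,-278,76],[473,-278,76]],"delta_rot":[[0,0,-1.025],[0,0,-1.025],[0,0,-1.025],[0,0,-1.025],[0,0,-1.025],[0,0,-1.025],[0,0,-1.025],[0,0,-1.025],[0,0,-1.025],[0,0,-1.025],[0,0,-1.025],[0,0,-1.025],[0,0,-1.025],[0,0,-1.025]]}' 25; python3 to.py vial .055
python3 - <<'E'
from h import *; from rig import optics
c=optics.capture("wrist"); f=c["frame"][:,:,::-1].copy()
for p in proj(c,[[.5206,-.1162,.071]]): print(p)
cv2.imwrite("pics/w1.png",f)
E
```

```text
time: 2.05
ee_pos: [0.5205, -0.1173, 0.1806]
tcp_rot: [3.141, 0.0, 1.285]
force: [-0.1, 0.3, -0.2]
grip_width: 0.0851
grip_force: 0.0
t 2.05 [ 0.5205 -0.1173  0.1806] [3.141 0.    1.285] w 0.08512191232850559 gf 0.0 F [-0.1  0.3 -0.2]
vial 0.055 [  1.1  -0.3 125.6] [ 0.     0.    -0.001]
[250.19139753 193.9237231 ]
```

View pics/w1.png

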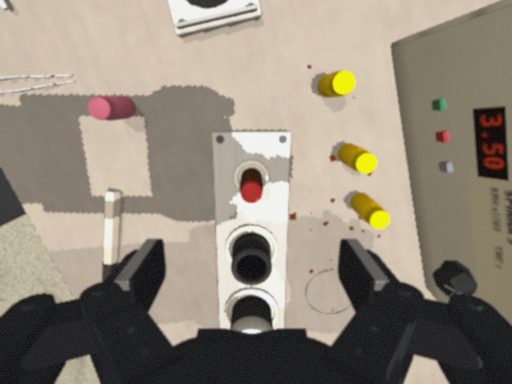

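Wrist view: the red cap is at (251,189), about 5 px above where I predicted it, and centred between the fingers. I'll descend with a small correction along the row.

```bash
python3 - <<'E'
from h import *; from rig import optics
c=optics.capture("wrist"); print(c["eye"],c["mtx"][0,0]); print(plane(c,[(251,189)],.071),plane(c,[(251,245)],.057), plane(c,[(220,140),(283,140)],.016))
E
python3 -m inch '{"grip":[1,1,1,1,1,0.15,0.15,0.15,0.15,0.15],"offset":[[2,0,40],[2,0,80],[2,0,110],[2,0,125],[2,0,125],[2,0,125],[2,0,125],[2,0,125],[2,0,125],[2,0,125]],"delta_rot":[[0,0,0],[0,0,0],[0,0,0],[0,0,0],[0,0,0],[0,0,0],[0,0,0],[0,0,0],[0,0,0],[0,0,0]]}' 25; python3 to.py P4 .16
```

```text
[ 0.54183109 -0.04735636  0.29845327] 293.3224489028806
[[ 0.52245816 -0.11222376  0.071     ]] [[ 0.50622743 -0.16720341  0.057     ]] [[ 0.50316645 -0.07263129  0.016     ]
 [ 0.56096768 -0.08965702  0.016     ]]
time: 3.4
ee_pos: [0.5216, -0.1149, 0.0559]
tcp_rot: [3.141, 0.0, 1.286]
force: [-1.0, 1.1, 3.9]
grip_width: 0.0198
grip_force: 25.4
t 3.4 [ 0.5216 -0.1149  0.0559] [3.141 0.    1.286] w 0.019817891485133073 gf 25.4001387959579 F [-1.   1.1  3.9]
P4 0.16 [ 175.   -37.4 -104.2] [ 0.001  0.    -0.201]
```

```bash
python3 -m inch '{"grip":[0.15,0.15,0.15,0.15,0.15,0.15,0.15,0.15,0.15,0.15,0.15],"offset":[[0,0,-20],[0,0,-50],[0,0,-85],[0,0,-105],[40,-9,-105],[80,-17,-105],[120,-26,-105],[155,-33,-105],[175,-37,-105],[175,-37,-105],[175,-37,-105]],"delta_rot":[[0,0,0],[0,0,0],[0,0,0],[0,0,0],[0,0,-0.05],[0,0,-0.1],[0,0,-0.15],[0,0,-0.2],[0,0,-0.2],[0,0,-0.2],[0,0,-0.2]]}' 25; python3 to.py P4 .055
python3 - <<'E'
from h import *; from rig import optics
a=optics.capture("wrist")["frame"]; b=optics.capture("scene")["frame"][110:302,120:376]
cv2.imwrite("pics/w2.png",np.hstack([cv2.resize(a,(400,300)),cv2.resize(b,(400,300))])[:,:,::-1])
E
```

```text
time: 4.78
ee_pos: [0.5349, 0.063, 0.1601]
tcp_rot: [-3.141, 0.0, 1.486]
force: [0.1, -0.9, -0.4]
grip_width: 0.0198
grip_force: 25.0
t 4.78 [0.5349 0.063  0.1601] [-3.141  0.     1.486] w 0.019835844768303957 gf 25.02190269471612 F [ 0.1 -0.9 -0.4]
P4 0.055 [ 6.000e-01 -1.000e-01  1.051e+02] [-0.     0.    -0.001]
```

View pics/w2.png

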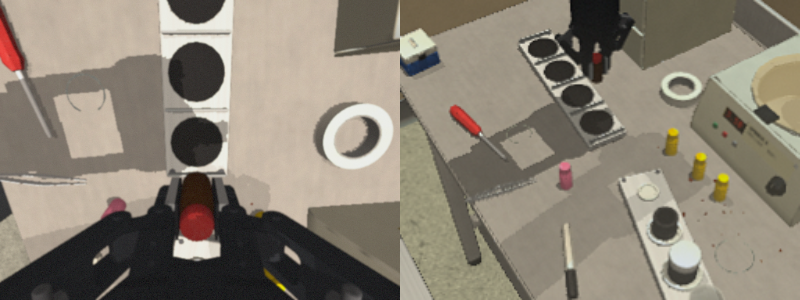

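The vial is held upright, with its cap at (197,222) in the left half. The pads are ahead at (196,71) and (196,141).

```bash
python3 - <<'E'
from h import *; from rig import optics
c=optics.capture("wrist"); f=c["frame"].astype(int); m=(f[...,0]>110)&(f[...,1]<60); m[:230]=0;m[:, :200]=0;m[:,300:]=0
ys,xs=np.nonzero(m); q=[(xs.min()+xs.max())/2,(ys.min()+ys.max())/2]; print(q,len(xs),xs.min(),xs.max(),ys.min(),ys.max()); print(plane(c,[q],.175), plane(c,[(251,91),(251,180)],.018))
E
```

```text
[np.float64(251.5), np.float64(287.5)] 1254 231 272 268 307
[[0.53582257 0.06292646 0.175     ]] [[0.54243626 0.14357312 0.018     ]
 [0.5357082  0.06658208 0.018     ]]
```

```bash
python3 - <<'E'
from h import *; from rig import optics
c=optics.capture("wrist"); g=c["frame"].max(2)
for z,u in((.018,(251,91)),(.018,(251,180))):
    for th in (45,55,70):
        n,l,st,ce=cv2.connectedComponentsWithStats((g<th).astype(np.uint8)); i=l[u[1],u[0]]
        print(u,th,st[i],plane(c,[ce[i],(st[i][0]+st[i][2]/2-.5,st[i][1]+st[i][3]/2-.5)],z)[:,:2].round(4).tolist())
E
```

```text
(251, 91) 45 [     0      0    512    384 155225] [[0.5426, 0.0873], [0.5389, 0.0552]]
(251, 91) 55 [ 216   55   70   74 3418] [[0.5418, 0.1434], [0.542, 0.1432]]
(251, 91) 70 [ 215   55   71   74 4095] [[0.542, 0.1433], [0.5416, 0.1433]]
(251, 180) 45 [ 220  151   64   61 2245] [[0.5326, 0.0696], [0.5361, 0.0656]]
(251, 180) 55 [ 219  151   65   61 2969] [[0.5353, 0.0662], [0.5357, 0.0657]]
(251, 180) 70 [ 219  150   65   62 3148] [[0.5356, 0.0657], [0.5357, 0.0661]]
```

```bash
python3 -m inch '{"grip":[0.15,0.15,0.15,0.15,0.15,0.15,0.15,0.4,0.6,0.6,0.6,0.6,0.6,0.6],"offset":[[1.5,0,40],[1.5,0,75],[1.5,0,95],[1.5,0,102],[1.5,0,104.5],[1.5,0,104.5],[1.5,0,104.5],[1.5,0,104.5],[1.5,0,104.5],[1.5,0,104.5],[1.5,0,70],[1.5,0,30],[1.5,0,-10],[1.5,0,-10]],"delta_rot":[[0,0,0],[0,0,0],[0,0,0],[0,0,0],[0,0,0],[0,0,0],[0,0,0],[0,0,0],[0,0,0],[0,0,0],[0,0,0],[0,0,0],[0,0,0],[0,0,0]]}' 25; python3 to.py loupe .16 loupe .049
python3 - <<'E'
from h import *; from rig import optics
a=optics.capture("wrist")["frame"]; b=optics.capture("scene")["frame"][110:302,120:376]
cv2.imwrite("pics/w3.png",np.hstack([cv2.resize(a,(400,300)),cv2.resize(b,(400,300))])[:,:,::-1])
E
```

```text
time: 6.72
ee_pos: [0.5368, 0.0652, 0.1743]
tcp_rot: [3.134, -0.001, 1.486]
force: [-0.3, -0.1, 0.3]
grip_width: 0.0513
grip_force: 0.0
t 6.72 [0.5368 0.0652 0.1743] [ 3.134e+00 -1.000e-03  1.486e+00] w 0.05133791303421362 gf 0.0 F [-0.3 -0.1  0.3]
loupe 0.16 [-259.3  -15.2   14. ] [ 0.007 -0.002  0.2  ]
loupe 0.049 [-259.4  -16.   125. ] [ 0.007 -0.002  0.2  ]
```

View pics/w3.png

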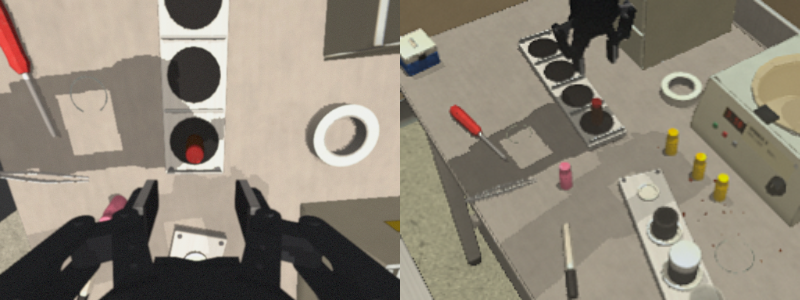

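The vial stands upright on its pad at (195,152). Loupe next.

```bash
python3 -m inch '{"grip":[1,1,1,1,1,1,1,1,1],"offset":[[-60,-4,10],[-120,-7,10],[-180,-10,10],[-240,-14,10],[-258,-15,10],[-258,-15,10],[-258,-15,10],[-258,-15,10],[-258,-15,10]],"delta_rot":[[0.004,0,0.05],[0.007,-0.002,0.1],[0.007,-0.002,0.15],[0.007,-0.002,0.2],[0.007,-0.002,0.2],[0.007,-0.002,0.2],[0.007,-0.002,0.2],[0.007,-0.002,0.2],[0.007,-0.002,0.2]]}' 25; python3 to.py loupe .049
python3 - <<'E'
from h import *; from rig import optics
for n in("top","scene"):
    c=optics.capture(n); f=c["frame"].astype(int); m=((f[...,0]>110)&(f[...,1]<60)).astype(np.uint8)
    k,l,st,ce=cv2.connectedComponentsWithStats(m)
    for i in range(1,k):
        if st[i][4]>5:
            P=plane(c,[ce[i]],.07)[0]; 
            if .5<P[0]<.57 and 0<P[1]<.1: print(n,st[i][4],P)
E
```

```text
time: 7.95
ee_pos: [0.4985, -0.1898, 0.1603]
tcp_rot: [-3.135, 0.003, 1.287]
force: [-0.1, -0.2, 0.1]
grip_width: 0.0851
grip_force: 0.0
t 7.95 [ 0.4985 -0.1898  0.1603] [-3.135e+00  3.000e-03  1.287e+00] w 0.08509203949041204 gf 0.0 F [-0.1 -0.2  0.1]
loupe 0.049 [ -1.4   2.5 111.3] [-0.007  0.003  0.002]
top 33 [0.53454067 0.06314629 0.07      ]
scene 17 [0.53553983 0.06287099 0.07      ]
```

```bash
python3 -m inch '{"grip":[1,1,1,1,1,0.3,0.3,0.3,0.3,0.3,0.3],"offset":[[-1,2,40],[-1,2.5,80],[-1,2.5,105],[-1,2.5,111],[-1,2.5,111],[-1,2.5,111],[-1,2.5,111],[-1,2.5,111],[-1,2.5,111],[-1,2.5,111],[-1,2.5,111]],"delta_rot":[[-0.007,0.003,0],[-0.007,0.003,0],[-0.007,0.003,0],[-0.007,0.003,0],[-0.007,0.003,0],[-0.007,0.003,0],[-0.007,0.003,0],[-0.007,0.003,0],[-0.007,0.003,0],[-0.007,0.003,0],[-0.007,0.003,0]]}' 25; python3 to.py P3 .18
```

```text
time: 9.43
ee_pos: [0.5001, -0.1927, 0.0503]
tcp_rot: [3.14, -0.0, 1.286]
force: [-1.3, 0.1, 5.0]
grip_width: 0.0379
grip_force: 25.1
t 9.43 [ 0.5001 -0.1927  0.0503] [ 3.14  -0.     1.286] w 0.03794174107783658 gf 25.104798153988668 F [-1.3  0.1  5. ]
P3 0.18 [ 332.1  -54.  -129.8] [ 0.002  0.    -0.201]
```

```bash
python3 -m inch '{"grip":[0.3,0.3,0.3,0.3,0.3,0.3,0.3,0.3,0.3,0.3,0.3,0.3,0.3,0.3,0.3],"offset":[[0,0,-15],[0,0,-45],[0,0,-85],[0,0,-115],[20,-3,-130],[60,-10,-130],[105,-17,-130],[150,-24,-130],[195,-32,-130],[240,-39,-130],[285,-46,-130],[320,-52,-130],[332,-54,-130],[332,-54,-130],[332,-54,-130]],"delta_rot":[[0,0,0],[0,0,0],[0,0,0],[0,0,0],[0,0,0],[0,0,-0.05],[0,0,-0.1],[0,0,-0.15],[0,0,-0.2],[0,0,-0.2],[0,0,-0.2],[0,0,-0.2],[0,0,-0.2],[0,0,-0.2],[0,0,-0.2]]}' 25; python3 to.py P3 .0493
python3 - <<'E'
from h import *; from rig import optics
a=optics.capture("wrist")["frame"]; b=optics.capture("scene")["frame"][110:302,120:376]
cv2.imwrite("pics/w4.png",np.hstack([cv2.resize(a,(400,300)),cv2.resize(b,(400,300))])[:,:,::-1])
E
```

```text
time: 11.3
ee_pos: [0.5409, 0.1404, 0.1792]
tcp_rot: [-3.142, 0.0, 1.485]
force: [0.1, -0.1, -0.4]
grip_width: 0.0379
grip_force: 25.2
t 11.3 [0.5409 0.1404 0.1792] [-3.142  0.     1.485] w 0.03785843106676971 gf 25.21298182560713 F [ 0.1 -0.1 -0.4]
P3 0.0493 [  1.    0.4 129.9] [-0.     0.    -0.002]
```

View pics/w4.png

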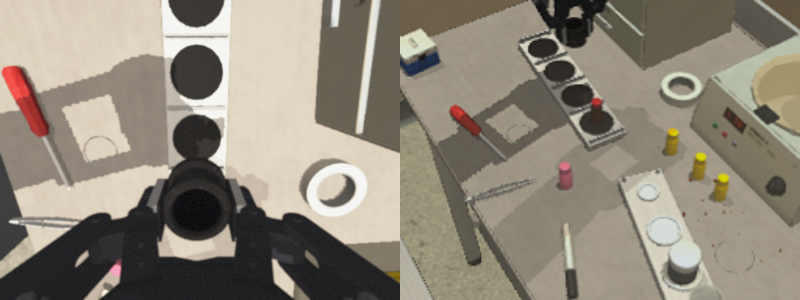

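The loupe is held upright, with its rim centre at (197,210). I'll check its offset in the grip against the TCP.

```bash
python3 - <<'E'
from h import *; from rig import optics,bot
c=optics.capture("wrist"); s=bot.read_state(); print(plane(c,[(197*1.28,210*1.28)],.186),s["ee_pos"], proj(c,[np.r_[s["ee_pos"][:2],.186]]))
E
python3 -m inch '{"grip":[0.3,0.3,0.3,0.3,0.3,0.3],"offset":[[1,0,40],[1,0,75],[1,0,100],[1,0,115],[1,0,115],[1,0,115]],"delta_rot":[[0,0,0],[0,0,0],[0,0,0],[0,0,0],[0,0,0],[0,0,0]]}' 25; python3 to.py P3 .0498
```

```text
[[0.54251303 0.14393663 0.186     ]] [0.54108301 0.14030919 0.17940074] [[249.59701221 276.41896684]]
time: 12.2
ee_pos: [0.5419, 0.1423, 0.0657]
tcp_rot: [3.139, -0.001, 1.486]
force: [0.6, -0.5, -0.5]
grip_width: 0.0379
grip_force: 25.2
t 12.2 [0.5419 0.1423 0.0657] [ 3.139e+00 -1.000e-03  1.486e+00] w 0.03790051400784773 gf 25.226085303729633 F [ 0.6 -0.5 -0.5]
P3 0.0498 [-1.  -0.5 15.9] [ 0.002 -0.001 -0.001]
```

```bash
python3 -m inch '{"grip":[0.3,0.3,0.3,0.3,0.5,0.7,0.85,0.85,0.85,0.85,0.85,0.85,0.85],"offset":[[-2,0,8],[-2,0,14],[-2,0,15.5],[-2,0,15.5],[-2,0,15.5],[-2,0,15.5],[-2,0,15.5],[-2,0,15.5],[-2,0,-25],[-2,0,-70],[-2,0,-100],[-2,0,-100],[-2,0,-100]],"delta_rot":[[0,0,0],[0,0,0],[0,0,0],[0,0,0],[0,0,0],[0,0,0],[0,0,0],[0,0,0],[0,0,0],[0,0,0],[0,0,0],[0,0,0],[0,0,0]]}' 25; python3 to.py case .17
```

```text
time: 13.82
ee_pos: [0.5405, 0.1402, 0.163]
tcp_rot: [-3.14, 0.0, 1.486]
force: [-0.9, 0.3, -0.4]
grip_width: 0.0723
grip_force: 0.0
t 13.82 [0.5405 0.1402 0.163 ] [-3.14   0.     1.486] w 0.07230358583946804 gf 0.0 F [-0.9  0.3 -0.4]
case 0.17 [-411.   -29.4   -6.8] [-0.001  0.     0.2  ]
```

```bash
python3 -m inch '{"grip":[1,1,1,1,1,1,1,1,1,1,1,1],"offset":[[-55,-4,-7],[-115,-8,-7],[-175,-12,-7],[-235,-17,-7],[-295,-21,-7],[-350,-25,-7],[-395,-28,-7],[-411,-29,-7],[-411,-29,-7],[-411,-29,-7],[-411,-29,-7],[-411,-29,-7]],"delta_rot":[[0,0,0.05],[0,0,0.1],[0,0,0.15],[0,0,0.2],[0,0,0.2],[0,0,0.2],[0,0,0.2],[0,0,0.2],[0,0,0.2],[0,0,0.2],[0,0,0.2],[0,0,0.2]]}' 25; python3 to.py case .053
python3 - <<'E'
from h import *; from rig import optics,bot
a=optics.capture("wrist"); b=optics.capture("scene")["frame"][110:302,120:376]
print(proj(a,[[.4763,-.2668,.071]])/1.28)
cv2.imwrite("pics/w5.png",np.hstack([cv2.resize(a["frame"],(400,300)),cv2.resize(b,(400,300))])[:,:,::-1])
E
```

```text
time: 15.32
ee_pos: [0.4775, -0.266, 0.1714]
tcp_rot: [3.141, -0.0, 1.287]
force: [0.2, 0.3, -0.1]
grip_width: 0.0855
grip_force: 0.0
t 15.32 [ 0.4775 -0.266   0.1714] [ 3.141 -0.     1.287] w 0.08553477042453357 gf 0.0 F [ 0.2  0.3 -0.1]
case 0.053 [ -1.2  -1.  118.4] [ 0.    -0.     0.001]
[[194.73557592 156.35046172]]
```

View pics/w5.png

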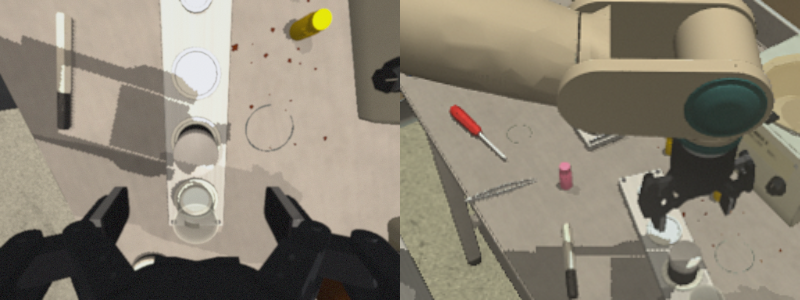

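Lid at about (196,150), predicted (195,156). That is the same few-mm bias as before, so I'll take the case with about +1 mm along the row.

```bash
python3 -m inch '{"grip":[1,1,1,1,1,0.4,0.4,0.4,0.4,0.4,0.4],"offset":[[1,0,40],[1,-0.5,80],[1,-0.5,110],[1,-0.5,118],[1,-0.5,118],[1,-0.5,118],[1,-0.5,118],[1,-0.5,118],[1,-0.5,118],[1,-0.5,118],[1,-0.5,118]],"delta_rot":[[0,0,0],[0,0,0],[0,0,0],[0,0,0],[0,0,0],[0,0,0],[0,0,0],[0,0,0],[0,0,0],[0,0,0],[0,0,0]]}' 30; python3 to.py P2 .19
```

```text
time: 16.8
ee_pos: [0.4776, -0.266, 0.0545]
tcp_rot: [3.139, 0.0, 1.286]
force: [-1.6, 1.4, 5.9]
grip_width: 0.0455
grip_force: 30.3
t 16.8 [ 0.4776 -0.266   0.0545] [3.139 0.    1.286] w 0.04553131942671539 gf 30.32142162322998 F [-1.6  1.4  5.9]
P2 0.19 [ 485.2  -68.6 -135.8] [ 0.002  0.001 -0.201]
```

```bash
python3 -m inch '{"grip":[0.4,0.4,0.4,0.4,0.4,0.4,0.4,0.4,0.4,0.4,0.4,0.4,0.4,0.4,0.4,0.4,0.4,0.4,0.4],"offset":[[0,0,-15],[0,0,-45],[0,0,-85],[0,0,-120],[20,-3,-136],[60,-8,-136],[105,-15,-136],[150,-21,-136],[195,-27,-136],[240,-34,-136],[285,-40,-136],[330,-47,-136],[375,-53,-136],[420,-59,-136],[460,-65,-136],[480,-68,-136],[485,-69,-136],[485,-69,-136],[485,-69,-136]],"delta_rot":[[0,0,0],[0,0,0],[0,0,0],[0,0,0],[0,0,0],[0,0,-0.05],[0,0,-0.1],[0,0,-0.15],[0,0,-0.2],[0,0,-0.2],[0,0,-0.2],[0,0,-0.2],[0,0,-0.2],[0,0,-0.2],[0,0,-0.2],[0,0,-0.2],[0,0,-0.2],[0,0,-0.2],[0,0,-0.2]]}' 30; python3 to.py P2 .054
python3 - <<'E'
from h import *; from rig import optics,bot
a=optics.capture("wrist"); b=optics.capture("scene")["frame"][110:302,120:376]
z=bot.read_state()["ee_pos"]
print(proj(a,[[z[0],z[1],z[2]-.0545+.071]])/1.28)
cv2.imwrite("pics/w6.png",np.hstack([cv2.resize(a["frame"],(400,300)),cv2.resize(b,(400,300))])[:,:,::-1])
E
```

```text
time: 19.18
ee_pos: [0.5472, 0.2181, 0.1895]
tcp_rot: [3.141, 0.0, 1.484]
force: [0.0, -0.1, -0.0]
grip_width: 0.0455
grip_force: 30.8
t 19.18 [0.5472 0.2181 0.1895] [3.141 0.    1.484] w 0.045520060582830486 gf 30.839849710464478 F [ 0.  -0.1 -0. ]
P2 0.054 [  1.    0.6 135.5] [ 0.     0.    -0.002]
[[194.95509594 226.94218276]]
```

View pics/w6.png

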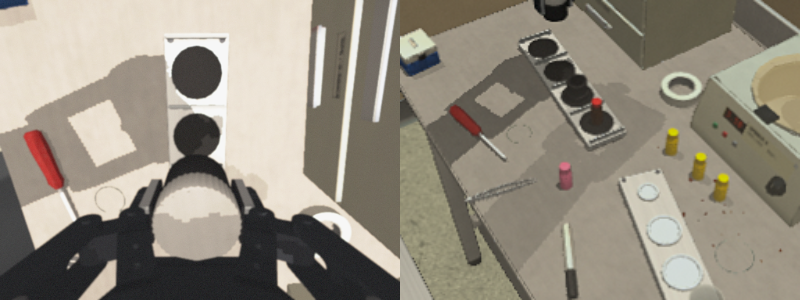

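The case is held upright, with the lid spanning about rows 172–258 in the left half. It sits a few mm ahead of the TCP, so I'll quantify that.

```bash
python3 - <<'E'
from h import *; from rig import optics,bot
a=optics.capture("wrist"); z=bot.read_state()["ee_pos"]; zz=z[2]-.0545+.071
P=plane(a,np.array([(197.5,172),(197.5,258),(153,216),(242,216)])*1.28,zz); print(P.round(4),z)
g=a["frame"].max(2); n,l,st,ce=cv2.connectedComponentsWithStats((g<60).astype(np.uint8)); i=l[92,252]; print(st[i],plane(a,[ce[i]],.018))
c=optics.capture("top"); P=plane(c,[(x,y) for x in (0,) for y in (0,)],.018)
u=proj(c,[[.5479,.219,.018]])[0]; print(u); x,y=u.astype(int)
cv2.imwrite("pics/t7.png",cv2.resize(c["frame"][y-45:y+35,x-60:x+120,::-1],None,fx=4,fy=4,interpolation=cv2.INTER_CUBIC))
E
```

```text
[[0.5512 0.2485 0.206 ]
 [0.547  0.199  0.206 ]
 [0.5268 0.2266 0.206 ]
 [0.5716 0.2227 0.206 ]] [0.54725043 0.21838072 0.18952127]
[     0      0    512    384 155535] [[0.55507021 0.23789376 0.018     ]]
[170.14412279 173.66548779]
```

View pics/t7.png

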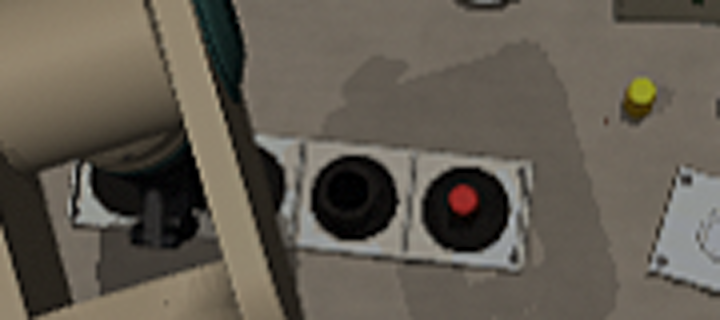

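Top crop: the loupe (347,192) and the vial (463,200) stand near the middle of their pads. The case in the grip sits roughly 2.5 mm ahead of the TCP, so I'll lower it with a −2 mm shift.

```bash
python3 -m inch '{"grip":[0.4,0.4,0.4,0.4,0.4,0.4,0.4,0.4,0.6,0.75,0.85,0.85,0.85,0.85,0.85,0.85,0.85],"offset":[[-2,0.5,40],[-2,0.5,80],[-2,0.5,110],[-2,0.5,127],[-2,0.5,133],[-2,0.5,135],[-2,0.5,135],[-2,0.5,135],[-2,0.5,135],[-2,0.5,135],[-2,0.5,135],[-2,0.5,135],[-2,0.5,95],[-2,0.5,50],[-2,0.5,10],[-2,0.5,10],[-2,0.5,10]],"delta_rot":[[0,0,0],[0,0,0],[0,0,0],[0,0,0],[0,0,0],[0,0,0],[0,0,0],[0,0,0],[0,0,0],[0,0,0],[0,0,0],[0,0,0],[0,0,0],[0,0,0],[0,0,0],[0,0,0],[0,0,0]]}' 30; python3 to.py beaker .18
```

```text
time: 21.5
ee_pos: [0.5471, 0.217, 0.1784]
tcp_rot: [-3.141, 0.0, 1.486]
force: [-0.8, -0.3, 0.6]
grip_width: 0.0727
grip_force: 0.0
t 21.5 [0.5471 0.217  0.1784] [-3.141  0.     1.486] w 0.07270624395180966 gf 0.0 F [-0.8 -0.3  0.6]
beaker 0.18 [-564.8  -44.5   -1.4] [-0.001  0.     0.2  ]
```

```bash
python3 -m inch '{"grip":[1,1,1,1,1,1,1,1,1,1,1,1,1,1,1],"offset":[[-55,-4,-5],[-115,-9,-5],[-175,-14,-5],[-235,-18,-5],[-295,-23,-5],[-355,-28,-5],[-415,-33,-5],[-475,-37,-5],[-525,-41,-3],[-555,-44,-2],[-564,-44,-1],[-564,-44,-1],[-564,-44,-1],[-564,-44,-1],[-564,-44,-1]],"delta_rot":[[0,0,0.05],[0,0,0.1],[0,0,0.15],[0,0,0.2],[0,0,0.2],[0,0,0.2],[0,0,0.2],[0,0,0.2],[0,0,0.2],[0,0,0.2],[0,0,0.2],[0,0,0.2],[0,0,0.2],[0,0,0.2],[0,0,0.2]]}' 25; python3 to.py beaker .051
python3 - <<'E'
from h import *; from rig import optics
c=optics.capture("top"); x,y=170,173
cv2.imwrite("pics/t8.png",cv2.resize(c["frame"][y-35:y+35,x-60:x+80,::-1],None,fx=5.5,fy=5.5,interpolation=cv2.INTER_CUBIC))
w=optics.capture("wrist"); print(proj(w,[[.4548,-.342,.075],[.4548,-.342,.02]]))
cv2.imwrite("pics/w8.png",w["frame"][:,:,::-1])
E
```

```text
time: 23.38
ee_pos: [0.456, -0.3405, 0.1804]
tcp_rot: [3.141, -0.0, 1.287]
force: [-0.8, -0.2, -0.5]
grip_width: 0.0852
grip_force: 0.0
t 23.38 [ 0.456  -0.3405  0.1804] [ 3.141 -0.     1.287] w 0.08524475342377967 gf 0.0 F [-0.8 -0.2 -0.5]
beaker 0.051 [ -1.8  -0.8 129.4] [ 0.001 -0.     0.001]
[[249.52199472 198.63147364]
 [249.84059522 180.90577679]]
```

View pics/t8.png

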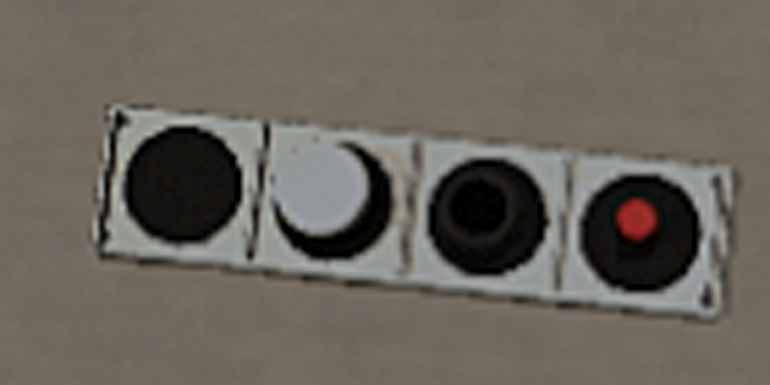

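View pics/w8.png

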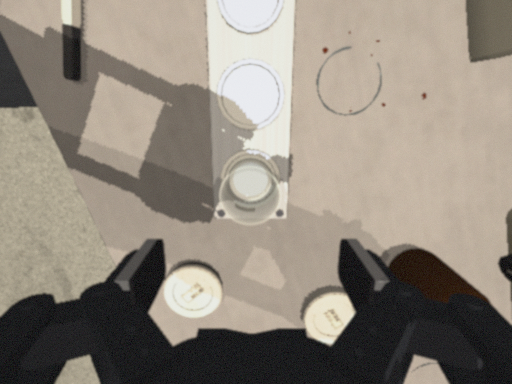

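Top crop: the case (lid ≈(320,188)), loupe and vial all stand upright. Wrist view: the beaker rim is centred at (249,193) and its base at (250,182), close to the prediction. The white dishes and the brown bottle are clear of the fingers.

```bash
python3 -m inch '{"grip":[1,1,1,1,1,0.4,0.4,0.4,0.4,0.4,0.4],"offset":[[-0.5,-0.5,40],[-0.5,-0.5,80],[-0.5,-0.5,115],[-0.5,-0.5,127],[-0.5,-0.5,129],[-0.5,-0.5,129],[-0.5,-0.5,129],[-0.5,-0.5,129],[-0.5,-0.5,129],[-0.5,-0.5,129],[-0.5,-0.5,129]],"delta_rot":[[0,0,0],[0,0,0],[0,0,0],[0,0,0],[0,0,0],[0,0,0],[0,0,0],[0,0,0],[0,0,0],[0,0,0],[0,0,0]]}' 22; python3 to.py P1 .2
python3 - <<'E'
from h import *; from rig import optics
c=optics.capture("top")
k=lambda p:((p-[110,138]+.5)*5.5-.5).round(1)
print(k(proj(c,[[.5466,.2187,.07],[.5401,.141,.056],[.5335,.0633,.07]])))
E
```

```text
time: 24.85
ee_pos: [0.4555, -0.3419, 0.0526]
tcp_rot: [3.14, 0.001, 1.286]
force: [-1.9, 1.1, 6.1]
grip_width: 0.0438
grip_force: 21.4
t 24.85 [ 0.4555 -0.3419  0.0526] [3.140e+00 1.000e-03 1.286e+00] w 0.043824163386501865 gf 21.382225801007735 F [-1.9  1.1  6.1]
P1 0.2 [ 640.5  -84.4 -147.9] [ 0.002  0.001 -0.201]
[[315.2 186.6]
 [478.2 207.3]
 [636.  220.7]]
```

```bash
python3 -m inch '{"grip":[0.4,0.4,0.4,0.4,0.4,0.4,0.4,0.4,0.4,0.4,0.4,0.4,0.4,0.4,0.4,0.4,0.4,0.4,0.4,0.4],"offset":[[0,0,-15],[0,0,-45],[0,0,-90],[0,0,-130],[20,-3,-148],[65,-9,-148],[115,-15,-148],[165,-22,-148],[215,-28,-148],[265,-35,-148],[315,-42,-148],[365,-48,-148],[415,-55,-148],[465,-61,-148],[515,-68,-148],[565,-74,-148],[610,-80,-148],[635,-84,-148],[640,-84,-148],[640,-84,-148]],"delta_rot":[[0,0,0],[0,0,0],[0,0,0],[0,0,0],[0,0,0],[0,0,-0.05],[0,0,-0.1],[0,0,-0.15],[0,0,-0.2],[0,0,-0.2],[0,0,-0.2],[0,0,-0.2],[0,0,-0.2],[0,0,-0.2],[0,0,-0.2],[0,0,-0.2],[0,0,-0.2],[0,0,-0.2],[0,0,-0.2],[0,0,-0.2]]}' 22; python3 to.py P1 .052
python3 - <<'E'
from h import *; from rig import optics,bot
a=optics.capture("wrist"); z=bot.read_state()["ee_pos"]; print(z,proj(a,[[z[0],z[1],z[2]-.0526+.075],[z[0],z[1],z[2]-.0526+.019]]))
cv2.imwrite("pics/w9.png",a["frame"][:,:,::-1])
E
```

```text
time: 27.4
ee_pos: [0.5539, 0.2962, 0.1989]
tcp_rot: [-3.141, 0.001, 1.486]
force: [-0.0, -1.1, 1.0]
grip_width: 0.044
grip_force: 22.2
t 27.4 [0.5539 0.2962 0.1989] [-3.141e+00  1.000e-03  1.486e+00] w 0.043958752652340095 gf 22.17003799330996 F [-0.  -1.1  1. ]
P1 0.052 [  0.6   0.6 146.9] [-0.001  0.001 -0.001]
[0.55409841 0.2956861  0.19914147] [[249.98994007 301.83296736]
 [250.51348864 236.8254479 ]]
```

View pics/w9.png

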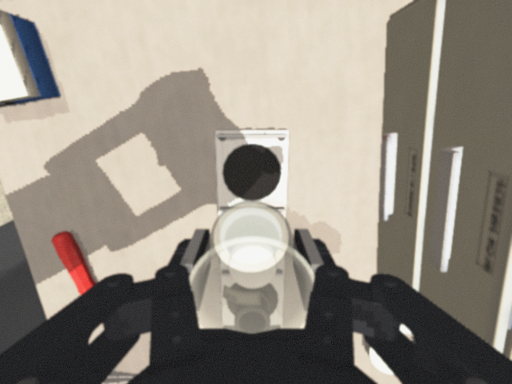

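The beaker is held upright. Its base is centred at about (251,238), where the TCP predicts (250.5,237), so it is centred in the grip. Lowering onto the leftmost pad.

```bash
python3 -m inch '{"grip":[0.4,0.4,0.4,0.4,0.4,0.4,0.4,0.4,0.4,0.6,0.75,0.85,0.85,0.85,0.85,0.85,0.85,0.85],"offset":[[1,0.5,40],[1,0.5,80],[1,0.5,115],[1,0.5,135],[1,0.5,144],[1,0.5,146.5],[1,0.5,146.5],[1,0.5,146.5],[1,0.5,146.5],[1,0.5,146.5],[1,0.5,146.5],[1,0.5,146.5],[1,0.5,146.5],[1,0.5,105],[1,0.5,60],[1,0.5,10],[1,0.5,-10],[1,0.5,-10]],"delta_rot":[[0,0,0],[0,0,0],[0,0,0],[0,0,0],[0,0,0],[0,0,0],[0,0,0],[0,0,0],[0,0,0],[0,0,0],[0,0,0],[0,0,0],[0,0,0],[0,0,0],[0,0,0],[0,0,0],[0,0,0],[0,0,0]]}' 22
python3 -m inch '{"grip":[0.85,0.85,0.85,0.85,0.85,0.85,0.85],"offset":[[-60,0,0],[-120,0,0],[-180,0,0],[-240,0,0],[-300,0,0],[-330,0,0],[-330,0,0]],"delta_rot":[[0,0,0],[0,0,0],[0,0,0],[0,0,0],[0,0,0],[0,0,0],[0,0,0]]}' 22
python3 - <<'E'
from h import *; from rig import optics
T=[[.5466,.2187,.07],[.5401,.141,.056],[.5335,.0633,.07],[.5533,.2964,.074]]
c=optics.capture("top"); a=cv2.resize(c["frame"][138:208,110:250],None,fx=5.5,fy=5.5,interpolation=cv2.INTER_CUBIC)[:300]
for p,r in zip(T,(.023,.0205,.0105,.025)):
    th=np.linspace(0,6.28,60); q=((proj(c,np.array(p)+np.c_[r*np.cos(th),r*np.sin(th),0*th])-[110,138]+.5)*5.5-.5).astype(np.int32); cv2.polylines(a,[q],True,(0,255,0),1)
b=cv2.resize(optics.capture("scene")["frame"][115:215,170:290],None,fx=3,fy=3)[:,:,:]
o=np.zeros((600,770,3),np.uint8); o[:300]=a[:,:770]; o[300:,:360]=b; cv2.imwrite("pics/f.png",o[:,:,::-1])
E
```

```text
time: 29.7
ee_pos: [0.5557, 0.2976, 0.2115]
tcp_rot: [3.138, -0.002, 1.486]
force: [-0.0, -0.1, -0.2]
grip_width: 0.0725
grip_force: 0.0
time: 30.58
ee_pos: [0.5262, -0.0333, 0.2074]
tcp_rot: [-3.139, -0.0, 1.482]
force: [0.6, 0.9, -0.0]
grip_width: 0.0726
grip_force: 0.0
```

View pics/f.png

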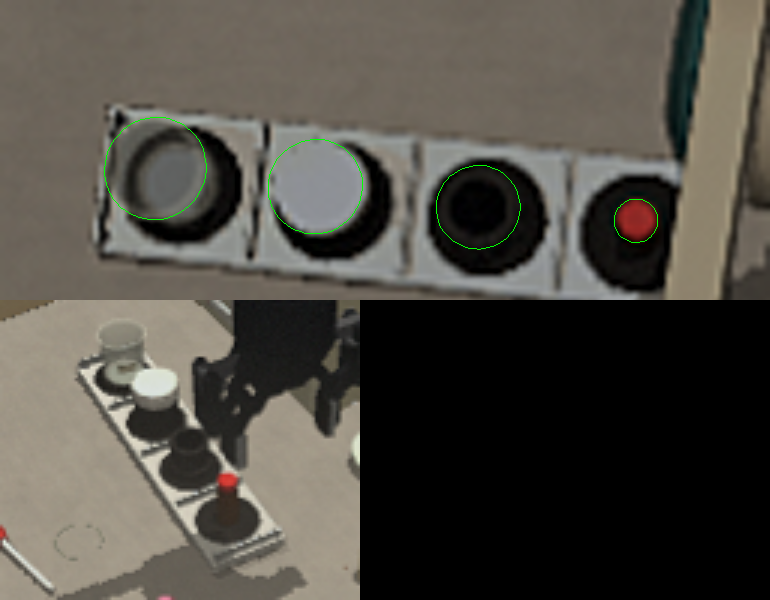

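The drawn circles mark the ideal positions. All four things stand upright within about 2 mm of their pad centres, in the order beaker, case, loupe, vial, and the gripper is clear. Handing in.

```bash
python3 -c "
from rig import bot
print(bot.finish_job())"
```

```text
the job is handed in; nothing more can be done
None
```

I handed in the job after about 31 s of robot time: all four things stand upright on the loading rack in reverse order (beaker, case, loupe, vial from left to right), each within about 2 mm of its pad centre by the cameras.

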